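# Pack the sharpening kit away

### The arm

A 6-joint arm with a two-finger parallel gripper is mounted at the origin on a cart in front of the work surface, level with it; the furniture and walls round the work are solid. World frame = base frame: x ahead of the robot, y to its left, z up, the work surface at z = 0. Lengths are in m, angles in rad, forces in N, time in s.
With the tool pointing down it reaches from about 0.3 to 0.825 m from the base axis. Payload 5.4 kg.
Tool frame: the origin (TCP) lies at the very end of the fingers, on their centre line; the grasp point (between the pads) lies 19 mm behind it; z points along the fingers, y is the line along which they close (so a half turn about z gives the same grasp; the last joint's range is limited). The gripper opens to 92 mm and grips with 3 to 60 N. Pads are 20 mm wide; open, the fingers measure 128 mm over their backs; the gripper's body (75 mm by 189 mm) begins 69 mm behind the grasp point.
Start: joints at [1.007, 0.158, 1.597, -0, 1.386, -0.21], TCP at [0.199, 0.539, 0.215] pointing down, gripper open.
Joint ranges: [-2.91, 2.91], [-0.94, 2.29], [0.18, 2.7], [-1.29, 4.43], [0.17, 2.64], [-3, 3]. Speed limits (rad/s): [2.57, 2.57, 3.14, 3.14, 3.14, 3.14].

### API

Orientations are given as a rotation vector (axis times angle).
In Python, from workcell import bot gives the robot as it stands. Calls block until the motion is done:
- bot.goto(position, orientation): joint-space move of the TCP to a pose.
- bot.line_to(position, rot=None, max_speed=0.15): straight line of the TCP; rot=None keeps the orientation; max_speed is the mean speed in m/s.
- bot.set_joints(angles): joint-space move.
- bot.set_gripper(opening, newtons=None): opening from 0.0 (shut) to 1.0 (fully open); newtons is the grip in N (None keeps the last); returns when the fingers have stopped.
- bot.hold(seconds).
- bot.inverse_kinematics(position, orientation): joint angles nearest the present ones, or None.
- bot.read_camera(name): name is "scene" or "side" or "wrist"; returns a dict with "pixels" (420x560x3 uint8, blue, green, red), "fx", "fy", "cx", "cy" (pixels), "R" (3x3) and "t" (3): a world point X has camera coordinates R X + t. Camera axes: x right, y down, z forward; pixel columns grow to the right and rows downward; lengths in m; the calibration is good to about 2 mm. A picture is of the moment at which its call begins. There is no depth.
A pose or a line that the arm cannot do raises bot.MotionError and nothing moves.
- bot.job_done(): hands the job in; it is judged then, once.
Readings, each from a call of its own:
- bot.current_clock(): time.
- bot.current_joints(): joint angles.
- bot.current_joint_vel(): joint speeds.
- bot.current_effort(): joint torques, N m.
- bot.current_ee_pos(): TCP position.
- bot.current_tool_rot(): TCP orientation.
- bot.current_contact_force(): force on the tool from outside, world axes, zero at the start.
- bot.current_ft_torque(): the same for the moment, N m.
- bot.current_opening(): opening from 0.0 (shut) to 1.0 (fully open).
- bot.current_grip_force(): force on a finger pad.
Only numpy, scipy, OpenCV 4.12 (cv2) and the standard library are available. Lean on these libraries where they do the work, as an engineer would, in place of code of your own. Each camera call takes 0.05 s, during which the arm holds its last target. There are 200 camera calls.

### The job

Pack the sharpening kit away: swing the top tray of the grey kit box over on its arms until it rests clear of the box, and lay every whetstone that is in the stone board flat in the bottom of the box (stacking is fine). The stones lie flush in their pockets: press one down and slightly outward at its far end, over the hollow, so that its near end tips up and can be grasped. Then swing the tray back home over them and have the sanding block lying in the tray at the end; leave the marking gauge and the tin of screws where they stand.

Things in the scene. Friction and masses are not known exactly. Their poses are not given: they have to be found in the camera images.
- stone_board: dark wooden board fixed to the bench, 134 (x) x 184 (y) x 47 mm high; origin under the centre pocket's middle, x along the pockets to their far, hollow end, z up. Three pockets 102 x 52 mm, centred at y = -58, 0, +58 mm, x = 0; a stone in one rests on a floor 22 mm above the bench, its top flush with the board's top, with 1 mm play all round
- floor_edge (a point): centre pocket: edge of its floor, at x = 2, z = 22 mm of the board (the others alike). Beyond it an 18 mm deep hollow, then a thumb scoop sloping out to the far rim. Press about 32 mm beyond the edge, down and a little outward (6 mm per 10) to the stop, 8 to 14 mm down: the stone tips 0.2 to 0.4 rad and stays; press again if it falls back. Pinch the raised end across its width
- stone_1: combination whetstone, a block 100 x 50 x 25 mm (its x, y, z), grey under rust-brown, about 0.25 kg; origin at the centre of its underside. Starts in a pocket of stone_board, its axes parallel to the board's. The stones are alike; one may be absent
- stone_2: combination whetstone, a block 100 x 50 x 25 mm (its x, y, z), grey under rust-brown, about 0.25 kg; origin at the centre of its underside. Starts in a pocket of stone_board, its axes parallel to the board's. The stones are alike; one may be absent
- stone_3: combination whetstone, a block 100 x 50 x 25 mm (its x, y, z), grey under rust-brown, about 0.25 kg; origin at the centre of its underside. Starts in a pocket of stone_board, its axes parallel to the board's. The stones are alike; one may be absent
- kit_box: grey sheet-metal box fixed to the bench, 134 (x) x 204 (y) x 62 mm high, walls 4 mm, covered by the tray at the start; origin at the centre of its underside; within 0.15 rad of parallel to the world axes
- box_floor (a point): centre of the box's inner floor (126 x 196 mm inside, 58 mm deep), 4 mm above the bench; axes as kit_box
- tray_arms (a joint): angle q of the tray's arms, rad: 0 = tray home on the box's rim, 2.318 = swung over to its stop, clear of the box on its -y side. Past the top (q = 1.16) the tray sinks on slowly by its own weight, to either side; about 4 N lifts it
- link_pin (a point): lower pin of the arms, on the box (at its y = -95, z = 20 mm). The arms are parallel links 150 mm long on the -x and +x faces, so the tray stays level; each of its points moves on a circle in the box's y-z plane: at angle q, from home, y = 150*(cos(0.412+q) - cos(0.412)) mm, z = 150*(sin(0.412+q) - sin(0.412)) mm
- tray_handle (a point): centre of the tray's handle, a wooden bar of 16 mm diameter, 70 mm long along the box's x, on two posts over the tray's +y wall, its centre 26 mm above the wall's top, 128 mm above the bench when home; axes as kit_box; pinch it across y from above
- tray_floor (a point): centre of the tray's inner floor (126 x 196 mm inside, walls 36 mm deep; 66 mm above the bench when home); axes as kit_box
- sand_block: red sanding block with a cork sole, 46 (x) x 110 (y) x 40 mm high, 0.16 kg, loose on the bench; origin at the centre of its underside; grasp across the 46 mm
- marking_gauge: wooden marking gauge standing on its fence: fence 62 x 22 x 54 mm, stem 200 mm long along its y, 73 mm high over all; origin under the fence's centre; a bystander
- screw_tin: open round tin of screws, diameter 67 mm, 32 mm high; origin under its centre; a bystander

How it is judged:
On the way, in this order (a step that is already met when the one before it is completed fails the run):
1. the tray is swung right over, clear of the box (value of joint tray_arms above 2.1 rad), for 0.2 s.
2. every stone lies flat in the bottom of the box (x of stone_1 in the frame of box_floor between -0.045 and 0.045 m and y of stone_1 in the frame of box_floor between -0.085 and 0.085 m and z of stone_1 in the frame of box_floor between -0.006 and 0.053 m and angle between the z axis of each of stone_1, stone_2, stone_3 and the z axis of box_floor, either way round below 0.15 rad and linear speed of each of stone_1, stone_2, stone_3 below 0.03 m/s and x of stone_2 in the frame of box_floor between -0.045 and 0.045 m and y of stone_2 in the frame of box_floor between -0.085 and 0.085 m and z of stone_2 in the frame of box_floor between -0.006 and 0.053 m and x of stone_3 in the frame of box_floor between -0.045 and 0.045 m and y of stone_3 in the frame of box_floor between -0.085 and 0.085 m and z of stone_3 in the frame of box_floor between -0.006 and 0.053 m), for 0.2 s.
At the end, for the whole second after the job is handed in: every stone present lies flat (within 0.15 rad) and still in the bottom of the kit box, on its floor or on another stone; the tray is home on the rim (arms within 0.05 rad of 0); the sanding block lies still on the tray's floor, any side down (all of step 2 and x of sand_block in the frame of tray_floor between -0.05 and 0.05 m and y of sand_block in the frame of tray_floor between -0.085 and 0.085 m and z of sand_block in the frame of tray_floor between -0.006 and 0.045 m and linear speed of sand_block below 0.03 m/s and value of joint tray_arms below 0.05 rad and velocity of joint tray_arms below 0.1 rad/s); the robot touches nothing.
It fails at once if the marking gauge is shoved or knocked more than 4 cm (distance of marking_gauge from where it was at the start of the episode above 0.04 m).
It fails at once if the tin of screws is shoved more than 4 cm (distance of screw_tin from where it was at the start of the episode above 0.04 m).
Of stone_1, stone_2, stone_3 only 2 to 3 are there at a start; the rules pass over those that are not, and their reading is None.
At some moment in a run one of sand_block may be knocked a few centimetres aside while the robot is not near it.
Once in a run the grip may slacken for a moment while it holds something.
It also fails if it takes over 208 s, if anything falls off the work surface, if the arm or the gripper's body presses on something with over 40 N, if the wrist force passes 120 N, or if a joint passes its speed limit or range.

## Working session

There is one attempt and no reset: what is moved stays moved. The work goes in short steps, each a Python script; the robot and the scene stay as the last script left them, time stands still between calls to the robot, and variables do not carry over. Pictures are saved under pics/ and viewed, at most 14 in all, crops included, and the job is handed in when it is done.

```bash
mkdir -p pics; ls
python3 - <<'E'
from workcell import bot
import cv2,numpy as np
for n in ("scene","side","wrist"):
    c=bot.read_camera(n); cv2.imwrite(f"pics/{n}0.png",c["pixels"]); print(n,c["fx"],c["cx"],c["cy"],np.round(c["R"],3).tolist(),np.round(c["t"],3), np.round(-np.array(c["R"]).T@c["t"],3))
print(bot.current_clock(),bot.current_tool_rot(),bot.current_opening())
E
```

```text
pics
workcell.py
scene 451.62963681375516 283.54985448002725 207.55123526538662 [[0.915, -0.402, 0.024], [-0.145, -0.384, -0.912], [0.375, 0.831, -0.41]] [-0.395  0.237  0.566] [ 0.183 -0.538  0.457]
side 431.19643631965533 275.2060604294406 199.55832861729442 [[-0.543, 0.84, 0.013], [0.683, 0.45, -0.575], [-0.489, -0.303, -0.818]] [ 0.104 -0.399  1.255] [0.943 0.472 0.796]
wrist 345.8937364624546 281.726261253998 208.6386613213027 [[0.348, 0.938, -0.001], [0.906, -0.336, 0.257], [0.241, -0.091, -0.966]] [-0.575 -0.029  0.391] [0.132 0.565 0.384]
0.15 [-5.52820187e-01 -3.09199869e+00  2.06428083e-03] 0.9993376560567947
```

View pics/scene0.png

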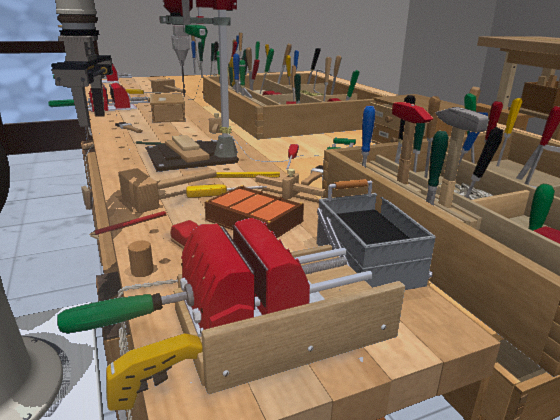

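View pics/side0.png

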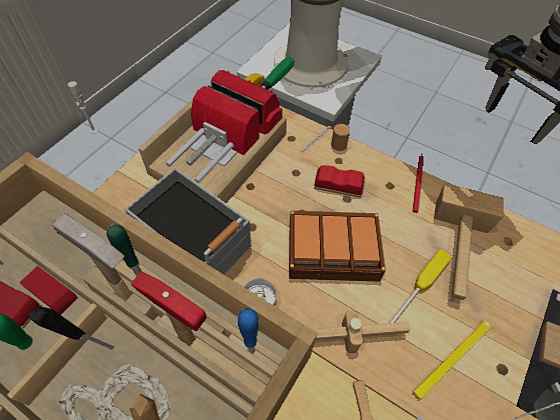

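The scene view shows the board at about (254,208), the tray box at (375,235), and the red block at (183,232). The side view shows the board with 3 stones at (336,245), the box at (188,220) with its handle at (222,237), the block at (340,180), the tin at (260,292) and the gauge at (355,332).

```bash
cat > h.py <<'E'
from workcell import bot
import cv2, numpy as np
from scipy.spatial.transform import Rotation as Ro
def cam(n,name=None):
    c=bot.read_camera(n); c["R"]=np.array(c["R"]); c["t"]=np.array(c["t"])
    if name: cv2.imwrite(f"pics/{name}.png",c["pixels"])
    return c
def ray(c,p):
    d=c["R"].T@np.array([(p[0]-c["cx"])/c["fx"],(p[1]-c["cy"])/c["fy"],1]); return -c["R"].T@c["t"], d/np.linalg.norm(d)
def plane(c,p,z):
    o,d=ray(c,p); return o+d*(z-o[2])/d[2]
def tri(*cp):
    A=np.zeros((3,3));b=np.zeros(3);L=[]
    for c,p in cp:
        o,d=ray(c,p);M=np.eye(3)-np.outer(d,d);A+=M;b+=M@o;L.append((o,d))
    X=np.linalg.solve(A,b); return X,max(np.linalg.norm(np.cross(X-o,d)) for o,d in L)
def proj(c,X):
    q=c["R"]@np.asarray(X)+c["t"]; return np.array([c["fx"]*q[0]/q[2]+c["cx"],c["fy"]*q[1]/q[2]+c["cy"]])
def down(yaw,tilt=0,axis=(1,0,0)):
    """tool z down, tool y (closing line) at heading yaw in the world; tilt about a world axis"""
    y=np.array([np.cos(yaw),np.sin(yaw),0]);z=np.array([0,0,-1.]);x=np.cross(y,z)
    R=Ro.from_matrix(np.c_[x,y,z])
    if tilt: R=Ro.from_rotvec(tilt*np.array(axis,float))*R
    return R.as_rotvec()
def go(p,r): bot.goto(list(p),list(r))
def ln(p,r=None,v=.15): bot.line_to(list(p),None if r is None else list(r),v)
E
python3 - <<'E'
from h import *
s=cam("side"); k=cam("scene")
for n,p,z in (("board",(336,245),.047),("box",(188,220),.1),("handle",(222,237),.128),("block",(340,180),.04),("tin",(260,292),.03),("gauge",(355,322),.07),("vice",(250,150),.1)): print(n,plane(s,p,z).round(3))
c=bot.read_camera("wrist"); R=Ro.from_rotvec(bot.current_tool_rot()).as_matrix()
print("cam in tool",(R.T@(-np.array(c["R"]).T@c["t"]-bot.current_ee_pos())).round(3)); print((R.T@np.array(c["R"]).T).round(3))
for h in (.3,.35,.4):
  for yaw in (0,np.pi/2,-np.pi/2,np.pi): print(h,yaw,bot.inverse_kinematics([.45,.05,h],list(down(yaw))))
E
```

```text
board [0.521 0.355 0.047]
box [0.658 0.102 0.1  ]
handle [0.664 0.19  0.128]
block [0.367 0.284 0.04 ]
tin [0.68  0.281 0.03 ]
gauge [0.65  0.458 0.07 ]
vice [0.448 0.099 0.1  ]
cam in tool [ 0.072  0.001 -0.17 ]
[[-0.002 -0.966 -0.258]
 [ 1.    -0.002 -0.   ]
 [-0.    -0.258  0.966]]
0.3 0 [-1.57354639e-01 -2.14239810e-01  1.79483505e+00 -4.44089210e-16
  1.56099741e+00 -1.57354639e-01]
0.3 1.5707963267948966 [-0.15735464 -0.21423981  1.79483505  0.          1.56099741 -1.72815097]
0.3 -1.5707963267948966 [-1.57354639e-01 -2.14239810e-01  1.79483505e+00 -4.44089210e-16
  1.56099741e+00  1.41344169e+00]
0.3 3.141592653589793 [-0.15735464 -0.21423981  1.79483505  0.          1.56099741  2.98423801]
0.35 0 [-1.57354639e-01 -2.21368038e-01  1.70473405e+00 -4.44089210e-16
  1.65822664e+00 -1.57354639e-01]
0.35 1.5707963267948966 [-0.15735464 -0.22136804  1.70473405  0.          1.65822664 -1.72815097]
0.35 -1.5707963267948966 [-1.57354639e-01 -2.21368038e-01  1.70473405e+00 -4.44089210e-16
  1.65822664e+00  1.41344169e+00]
0.35 3.141592653589793 [-0.15735464 -0.22136804  1.70473405  0.          1.65822664  2.98423801]
0.4 0 [-1.57354639e-01 -2.15686220e-01  1.60392436e+00 -4.44089210e-16
  1.75335451e+00 -1.57354639e-01]
0.4 1.5707963267948966 [-0.15735464 -0.21568622  1.60392436  0.          1.75335451 -1.72815097]
0.4 -1.5707963267948966 [-1.57354639e-01 -2.15686220e-01  1.60392436e+00 -4.44089210e-16
  1.75335451e+00  1.41344169e+00]
0.4 3.141592653589793 [-0.15735464 -0.21568622  1.60392436  0.          1.75335451  2.98423801]
```

Run:
```python
from h import *
import pickle
V=[]
for i,(x,y) in enumerate(((.5,.33),(.56,.14))):
    go((x,y,.34),down(np.pi/2)); bot.hold(.3); V.append(cam("wrist",f"w{i}"))
pickle.dump(V,open("V.pkl","wb")); print(bot.current_clock())
```

```text
3.2583
```

View pics/w0.png

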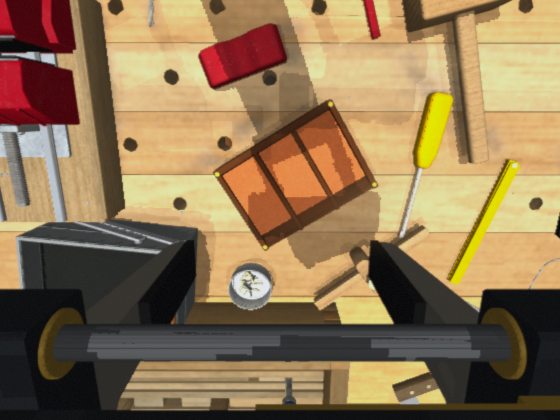

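View pics/w1.png

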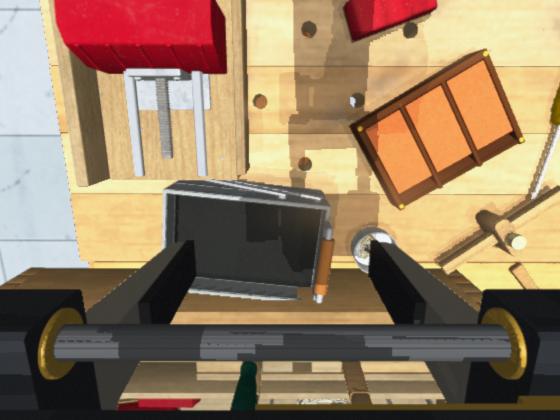

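w0: the board's brass corner pins are at (331,103), (217,174), (265,246) and (375,185), the red block is at (243,55) and the tin at (251,286). w1: the pins are at (485,53), (360,129), (401,208) and (521,140), the tray rim corners at about (165,190), (329,208) and (318,297), and the handle from (327,233) to (318,298). I still need a closer look at which end has the scoops.

Run:
```python
import cv2,numpy as np
a=cv2.imread("pics/w1.png")[40:220,340:540]; b=cv2.imread("pics/side0.png")[200:290,280:395]
a=cv2.resize(a,None,fx=2.2,fy=2.2,interpolation=cv2.INTER_CUBIC); b=cv2.resize(b,None,fx=3,fy=3,interpolation=cv2.INTER_CUBIC)
o=np.zeros((max(a.shape[0],b.shape[0]),a.shape[1]+b.shape[1],3),np.uint8);o[:a.shape[0],:a.shape[1]]=a;o[:b.shape[0],a.shape[1]:]=b
cv2.imwrite("pics/crop1.png",o);print(o.shape)
```

```text
(396, 785, 3)
```

View pics/crop1.png

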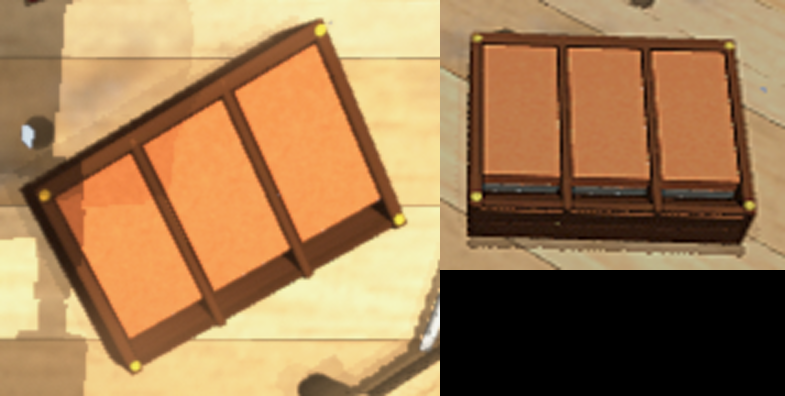

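The right crop shows the scoops and the exposed grey stone ends on the edge away from the robot (side (470,197)-(750,205)). So the board's x axis points from the w1 top edge to its bottom edge, and all 3 stones are present.

```bash
cat > meas.py <<'E'
from h import *
def blobs(c,lo,hi,roi,amin=4):
    x0,y0,x1,y1=roi; hsv=cv2.cvtColor(c["pixels"],cv2.COLOR_BGR2HSV)
    m=cv2.inRange(hsv,lo,hi); k=np.zeros_like(m); k[y0:y1,x0:x1]=m[y0:y1,x0:x1]
    n,l,s,ce=cv2.connectedComponentsWithStats(k); return [(ce[i],s[i,4],l==i) for i in range(1,n) if s[i,4]>=amin]
E
python3 - <<'E'
from meas import *
import pickle
V=pickle.load(open("V.pkl","rb")); s=cam("side"); k=cam("scene")
Y=((22,140,120),(35,255,255))
b0=blobs(V[0],*Y,(205,90,390,260)); b1=blobs(V[1],*Y,(345,40,530,220)); bs=blobs(s,*Y,(280,200,395,290),3)
for b in (b0,b1,bs): print([(np.round(x[0],1).tolist(),int(x[1])) for x in b])
def near(b,p):
    q=[x[0] for x in b if np.hypot(*(x[0]-p))<7]; return q[0] if q else np.array(p,float)
P=[]
for a,b,d in (((331,103),(485,53),None),((217,174),(360,129),None),((265,246),(401,208),None),((375,185),(521,140),None)):
    X,e=tri((V[0],near(b0,a)),(V[1],near(b1,b))); print(X.round(4),round(e,4),proj(s,X).round(1)); P.append(X)
P=np.array(P); print("edges",np.linalg.norm(P-np.roll(P,-1,0),axis=1).round(4),"mean",P.mean(0).round(4))
ax=(P[2]+P[3]-P[0]-P[1]); ay=(P[0]+P[3]-P[1]-P[2]); print("yaw",np.arctan2(ax[1],ax[0]),np.arctan2(-ay[0],ay[1]))
# handle
O=((5,110,70),(18,230,255))
for n,c,r in (("w1",V[1],(305,225,340,305)),("side",s,(195,210,250,260)),("scene",k,(325,170,375,195))):
    for ce,a,m in blobs(c,*O,r,40):
        pts=np.argwhere(m)[:,::-1]; print(n,ce.round(1),a,cv2.minAreaRect(pts.astype(np.float32)))
# block
Rr=((0,150,60),(4,255,255));R2=((174,150,60),(180,255,255))
for n,c,r in (("w0",V[0],(190,10,300,95)),("side",s,(305,155,375,205))):
    hsv=cv2.cvtColor(c["pixels"],cv2.COLOR_BGR2HSV); m=cv2.inRange(hsv,*Rr)|cv2.inRange(hsv,*R2); x0,y0,x1,y1=r
    pts=np.argwhere(m[y0:y1,x0:x1])[:,::-1]+[x0,y0]; print(n,len(pts),cv2.minAreaRect(pts.astype(np.float32)))
    q=cv2.boxPoints(cv2.minAreaRect(pts.astype(np.float32))); print([plane(c,p,.03).round(3).tolist() for p in q])
E
```

```text
[([330.1, 103.9], 22), ([216.8, 173.9], 23), ([374.0, 184.1], 20), ([264.8, 246.5], 18)]
[([485.2, 53.2], 20), ([521.2, 139.2], 19), ([401.1, 205.9], 16)]
[([375.8, 214.6], 5), ([291.8, 265.0], 10), ([382.9, 268.1], 8)]
[0.4126 0.3931 0.0481] 0.0002 [376.9 215. ]
[0.5033 0.2437 0.0474] 0.0007 [292.7 212.6]
[0.6075 0.3069 0.0467] 0.0002 [292.4 265.9]
[0.5169 0.4564 0.0476] 0.0001 [383.7 268.6]
edges [0.1748 0.1219 0.1749 0.122 ] mean [0.5101 0.35   0.0475]
yaw 0.5453267146819133 0.5456212830827233
w1 [326.7 272.3] 1571 ((322.0, 264.5), (79.0, 34.0), 90.0)
side [223.1 235.6] 310 ((223.3795623779297, 235.41957092285156), (8.168994903564453, 38.30001449584961), 46.27302551269531)
side [245.7 255.7] 66 ((244.0, 254.0), (10.0, 10.0), 90.0)
scene [349.4 181.2] 1002 ((349.5, 182.0), (24.0, 49.0), 90.0)
w0 3302 ((242.73486328125, 55.03349304199219), (41.20235061645508, 83.2154541015625), 69.30455017089844)
[[0.346, 0.222, 0.03], [0.312, 0.322, 0.03], [0.357, 0.341, 0.03], [0.393, 0.238, 0.03]]
side 1056 ((339.475830078125, 178.98141479492188), (48.044620513916016, 23.177030563354492), 11.0035400390625)
[[0.406, 0.24, 0.03], [0.344, 0.216, 0.03], [0.308, 0.319, 0.03], [0.371, 0.339, 0.03]]
```

Run:
```python
from meas import *
import pickle
V=pickle.load(open("V.pkl","rb")); s=cam("side"); k=cam("scene")
E=[]
for n,c,r,S in (("w1",V[1],(305,225,340,305),190),("side",s,(195,210,240,260),150),("scene",k,(325,170,375,195),190)):
    O=((5,S,60),(16,255,255))
    B=max(blobs(c,*O,r,20),key=lambda b:b[1]); rc=cv2.minAreaRect(np.argwhere(B[2])[:,::-1].astype(np.float32)); q=cv2.boxPoints(rc)
    i=np.argmin([np.hypot(*(q[0]-q[j])) for j in (1,2,3)])+1; o=[j for j in (1,2,3) if j!=i]
    e=[(q[0]+q[i])/2,(q[o[0]]+q[o[1]])/2]; e.sort(key=lambda p:plane(c,p,.128)[0]); E.append((c,e)); print(n,np.round(e,1).tolist(),rc[1],[plane(c,p,.128).round(4).tolist() for p in e])
for j in (0,1): print(tri((E[0][0],E[0][1][j]),(E[1][0],E[1][1][j])),tri((E[1][0],E[1][1][j]),(E[2][0],E[2][1][j])))
print(tri(*[(c,(e[0]+e[1])/2) for c,e in E]), tri(*[(c,(e[0]+e[1])/2) for c,e in E[:2]]))
a=V[1]["pixels"][170:310,150:350]; cv2.imwrite("pics/crop2.png",cv2.resize(a,None,fx=4,fy=4,interpolation=cv2.INTER_CUBIC))
```

```text
Traceback (most recent call last):
ValueError: max() iterable argument is empty
```

Run:
```python
from meas import *
import pickle
V=pickle.load(open("V.pkl","rb")); s=cam("side"); k=cam("scene")
for c,ps in ((V[1],((326,245),(323,262),(321,280),(340,225),(310,240))),(s,((222,236),(232,227),(240,250))),(k,((350,182),(340,183),(350,172)))):
    h=cv2.cvtColor(c["pixels"],cv2.COLOR_BGR2HSV); print([h[y,x].tolist() for x,y in ps])
a=V[1]["pixels"][170:310,150:350]; cv2.imwrite("pics/crop2.png",cv2.resize(a,None,fx=4,fy=4,interpolation=cv2.INTER_CUBIC))
```

```text
[[14, 168, 144], [13, 169, 145], [14, 175, 149], [16, 119, 178], [20, 39, 39]]
[[13, 158, 124], [14, 161, 125], [45, 9, 59]]
[[12, 166, 106], [13, 158, 108], [15, 116, 97]]
```

View pics/crop2.png

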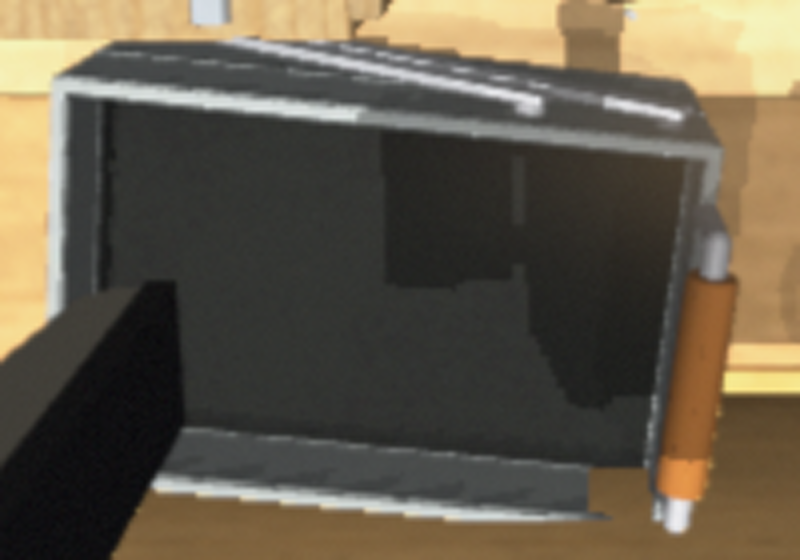

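Crop 2 shows the tray's top rim corners (w1 pixels) at (163.8,190) and (329.5,207.5), and the handle's orange bar from (328.7,239) to (320.5,294).

Run:
```python
from meas import *
import pickle
V=pickle.load(open("V.pkl","rb")); s=cam("side"); k=cam("scene")
A=plane(V[1],(163.8,190),.102);B=plane(V[1],(329.5,207.5),.102); d=B-A; print("rim",A.round(4),B.round(4),np.linalg.norm(d),"yaw",np.arctan2(-d[0],d[1]))
E=[(V[1],[np.array((328.7,239)),np.array((320.5,294))])]
for n,c,r,lo in (("side",s,(195,210,248,258),(8,140,90)),("scene",k,(325,170,375,195),(8,145,90))):
    B=max(blobs(c,lo,(17,200,170),r,20),key=lambda b:b[1]); rc=cv2.minAreaRect(np.argwhere(B[2])[:,::-1].astype(np.float32)); q=cv2.boxPoints(rc)
    i=np.argmin([np.hypot(*(q[0]-q[j])) for j in (1,2,3)])+1; o=[j for j in (1,2,3) if j!=i]
    e=[(q[0]+q[i])/2,(q[o[0]]+q[o[1]])/2]; e.sort(key=lambda p:plane(c,p,.128)[0]); E.append((c,e)); print(n,np.round(e,1).tolist(),rc[1])
for c,e in E: 
    P=[plane(c,p,.128) for p in e]; print(np.round(P,4).tolist(),np.mean(P,0).round(4),"len",np.linalg.norm(P[1]-P[0]),"yaw",np.arctan2(*(P[1]-P[0])[[1,0]]))
print(tri(*[(c,(e[0]+e[1])/2) for c,e in E]), tri(*[(c,(e[0]+e[1])/2) for c,e in E[:2]]))
```

```text
rim [ 5.738e-01 -2.000e-04  1.020e-01] [0.5956 0.2001 0.102 ] 0.2015535974762392 yaw -0.10824260654273897
side [[236.60000610351562, 222.5], [209.89999389648438, 248.0]] (7.206895351409912, 36.896549224853516)
scene [[334.20001220703125, 184.10000610351562], [366.79998779296875, 181.39999389648438]] (5.314911365509033, 32.71991729736328)
[[0.6269, 0.1968, 0.128], [0.6983, 0.1893, 0.128]] [0.6626 0.1931 0.128 ] len 0.07178288651598322 yaw -0.10517084702599429
[[0.6254, 0.1941, 0.128], [0.6937, 0.1858, 0.128]] [0.6595 0.19   0.128 ] len 0.06881505048797923 yaw -0.1209951905405859
[[0.6278, 0.2001, 0.128], [0.6995, 0.1903, 0.128]] [0.6636 0.1952 0.128 ] len 0.07230341417541532 yaw -0.1364822543302949
(array([0.66098104, 0.19179996, 0.12999819]), np.float64(0.0010922104068309825)) (array([0.66099657, 0.19198223, 0.13095277]), np.float64(0.0009507125695768176))
```

```bash
cat >> h.py <<'E'
BOX=np.array([.6506,.0925,0]); BY=-.110
BRD=np.array([.510,.350,0]); DY=.545
def fr(o,yaw,p): c,s=np.cos(yaw),np.sin(yaw); return o+np.array([c*p[0]-s*p[1],s*p[0]+c*p[1],p[2]])
box=lambda *p: fr(BOX,BY,p)
brd=lambda *p: fr(BRD,DY,p)
H0=np.array([.661,.192,.129])
def handle(q): return fr(H0,BY,(0,.15*(np.cos(.412+q)-np.cos(.412)),.15*(np.sin(.412+q)-np.sin(.412))))
RH=down(BY+np.pi/2)
def F(): return np.array(bot.current_contact_force())
E
python3 - <<'E'
from h import *
g=np.array([0,0,-.018])
for q in (0,1.16,2.3): print(q,handle(q).round(3),np.round(bot.inverse_kinematics(list(handle(q)+g),list(RH)),2))
bot.set_gripper(.6)
go(H0+[0,0,.08],RH); ln(H0+g,RH,.1)
bot.set_gripper(0,30); print("open",bot.current_opening(),bot.current_grip_force(),F().round(1))
for q in np.linspace(0,2.30,12)[1:]:
    ln(handle(q)+g,RH,.15); print(round(q,2),F().round(1),round(bot.current_opening(),3))
print(bot.current_clock()); cam("scene","s1")
E
```

```text
0 [0.661 0.192 0.129] [ 0.11  0.53  1.34  0.    1.27 -1.35]
1.16 [0.646 0.055 0.219] [-0.1   0.35  1.39 -0.    1.4  -1.56]
2.3 [ 0.631 -0.08   0.131] [-0.32  0.4   1.51 -0.    1.23 -1.78]
open 0.16366498061052628 30.000450611114502 [ 0.5 -3.4  1. ]
0.21 [ 2.4  0.1 -4.5] 0.165
0.42 [ 1.4 -0.8 -4.5] 0.158
0.63 [ 3.1 -0.7 -3.8] 0.161
0.84 [ 3.6  0.4 -4. ] 0.163
1.05 [ 3.6 -1.2 -3. ] 0.163
1.25 [ 5.  -1.3 -1.6] 0.166
1.46 [ 4.8 -1.4 -0.4] 0.162
1.67 [ 5.4 -2.6 -0.6] 0.167
1.88 [ 6.4 -2.8 -1.3] 0.167
2.09 [ 6.6 -3.  -1.4] 0.162
2.3 [ 8.6 -3.1 -3.8] 0.163
10.8333
```

View pics/s1.png

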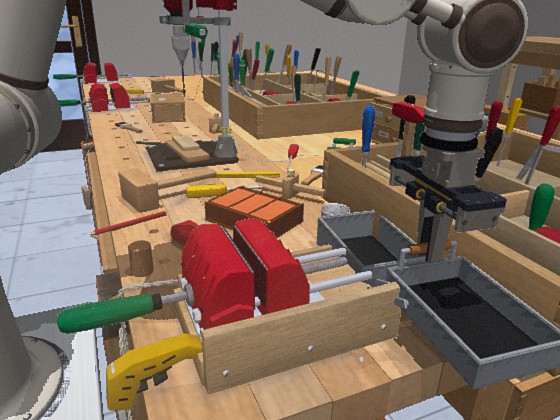

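The tray has swung over to the -y side (its handle is at about (418,250)) and the box is open. Next I release it and press the first stone.

```bash
sed -i 's/BY=-.110/BY=-.105/' h.py
cat >> h.py <<'E'
RB=down(DY+np.pi/2)
def press(y,stopF=18,dmax=.0145,x=.034):
    bot.set_gripper(0,30); go(brd(x,y,.10),RB); ln(brd(x,y,.050),RB,.1)
    f0=F(); log=[]
    for d in np.arange(-.001,dmax+.0001,.001):
        ln(brd(x+.6*max(d,0),y,.0475-d),RB,.03); f=F()-f0; log.append((round(d*1e3),round(f[2],1),round(np.hypot(f[0],f[1]),1)))
        if np.linalg.norm(f)>stopF and d>.002: break
    print("press",log); bot.hold(.2)
    ln(brd(x+.6*max(d,0)+.0,y,.10),RB,.1); return d
def look(y,tag):
    """two wrist views of the pocket at y"""
    V=[]
    for i,(dx,dy) in enumerate(((-.09,-.06),(-.09,.06))):
        go(brd(dx,y+dy,.20),RB); bot.hold(.25); V.append(cam("wrist",f"{tag}{i}"))
    return V
E
python3 - <<'E'
from h import *
import pickle
bot.set_gripper(.6); ln(np.array(bot.current_ee_pos())+[0,0,.1])
print(press(-.058)); V=look(-.058,"a"); pickle.dump(V,open("Va.pkl","wb")); print(bot.current_clock())
E
```

```text
press [(-1, np.float64(-0.4), np.float64(0.2)), (0, np.float64(0.1), np.float64(0.7)), (1, np.float64(-1.3), np.float64(1.1)), (2, np.float64(-0.4), np.float64(0.8)), (3, np.float64(-0.4), np.float64(0.5)), (4, np.float64(0.4), np.float64(0.7)), (5, np.float64(0.5), np.float64(1.5)), (6, np.float64(-0.2), np.float64(0.6)), (7, np.float64(0.9), np.float64(0.3)), (8, np.float64(3.4), np.float64(0.9)), (9, np.float64(7.0), np.float64(1.8)), (10, np.float64(7.2), np.float64(3.5)), (11, np.float64(8.8), np.float64(3.5)), (12, np.float64(10.3), np.float64(3.6)), (13, np.float64(11.2), np.float64(4.0)), (14, np.float64(11.9), np.float64(3.7))]
0.013999999999999999
22.425
```

```bash
python3 -c "
import cv2,numpy as np
cv2.imwrite('pics/ab.png',np.hstack([cv2.resize(cv2.imread(f'pics/a{i}.png'),(400,300)) for i in (0,1)]))"
```

```text
(no output)
```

View pics/ab.png

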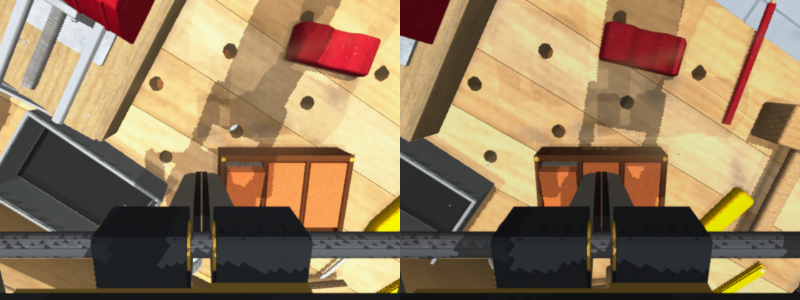

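The two half-scale views show the near ends of the stones at about (242,168) and (560,170), but the fingers hide the rest. I'll look again from farther back.

```bash
sed -i 's/((-.09,-.06),(-.09,.06))/((-.17,-.07),(-.17,.07))/; s/y+dy,.20),RB/y+dy,.17),RB/' h.py
python3 - <<'E'
from h import *
import pickle
V=look(-.058,"b"); pickle.dump(V,open("Vb.pkl","wb")); print(bot.current_clock())
T=[]
for c in V+[cam("side","b2")]:
    p=np.array([proj(c,brd(x,y,.05)) for x in(-.07,.07) for y in (-.1,.1)]); print(p.round().tolist()); 
    u,v=p.mean(0).astype(int); a=c["pixels"][max(0,v-90):v+90,max(0,u-90):u+90]; T.append(cv2.resize(a,(266,266),interpolation=cv2.INTER_CUBIC))
cv2.imwrite("pics/crop3.png",np.hstack(T))
E
```

```text
24.3083
[[310.0, 304.0], [524.0, 304.0], [308.0, 424.0], [499.0, 425.0]]
[[164.0, 305.0], [377.0, 305.0], [176.0, 425.0], [368.0, 425.0]]
[[287.0, 208.0], [383.0, 211.0], [286.0, 269.0], [391.0, 273.0]]
```

View pics/crop3.png

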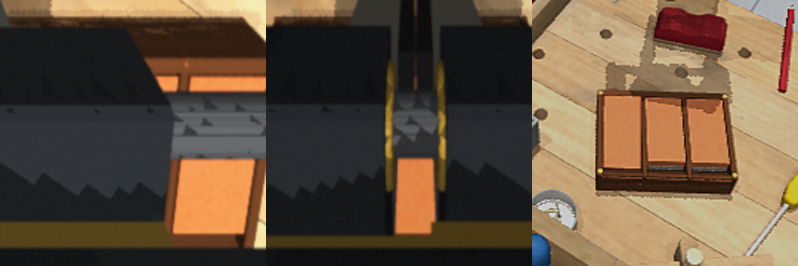

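The side crop (right) shows the left stone tipped, with its near end raised to about (622,97) and its far end sunk. The wrist views are blocked at this low height, so I'll measure from higher up.

```bash
cat >> h.py <<'E'
def quad(c,y,tilt=.27):
    """corners of the orange top of the stone in the pocket at y, ordered near-left,near-right,far-right,far-left seen along board x"""
    hsv=cv2.cvtColor(c["pixels"],cv2.COLOR_BGR2HSV); m=cv2.inRange(hsv,(3,110,90),(15,255,255))
    m=cv2.morphologyEx(m,cv2.MORPH_OPEN,np.ones((3,3)))
    u,v=proj(c,brd(-.02,y,.052)).astype(int); n,l=cv2.connectedComponents(m,connectivity=4)
    w=l[v-6:v+7,u-6:u+7].ravel(); w=w[w>0]; b=(l==np.bincount(w).argmax()).astype(np.uint8)
    k=max(cv2.findContours(b,cv2.RETR_EXTERNAL,cv2.CHAIN_APPROX_NONE)[0],key=cv2.contourArea); h=cv2.convexHull(k)[:,0].astype(float)
    e=[brd(-.05,y+.025,.06),brd(-.05,y-.025,.06),brd(.05,y-.025,.04),brd(.05,y+.025,.04)]
    q=np.array([proj(c,X) for X in e]); ce=q.mean(0)
    return np.array([h[np.argmax((h-ce)@((p-ce)/np.linalg.norm(p-ce)))] for p in q]),cv2.contourArea(k)
def tip(y,tag):
    """measured board-frame corners of the stone's top from two wrist views"""
    Q=[];C=[]
    for i,dy in enumerate((-.07,.07)):
        go(brd(-.06,y+dy,.34),RB); bot.hold(.25); c=cam("wrist",f"{tag}{i}"); q,a=quad(c,y); Q.append(q);C.append(c)
    P=[]
    for j in range(4):
        X,e=tri((C[0],Q[0][j]),(C[1],Q[1][j])); P.append(np.r_[fr(np.zeros(3),-DY,X-BRD),e])
    P=np.array(P); print("corners(mm)",(P*1e3).round(1).tolist())
    d=(P[2]+P[3]-P[0]-P[1])[:3]/2; print("len",np.linalg.norm(d).round(4),"wid",np.linalg.norm((P[0]-P[1])[:3]).round(4),"tilt",np.arcsin(-d[2]/np.linalg.norm(d)).round(3)); return P
E
python3 - <<'E'
from h import *
tip(-.058,"t"); print(bot.current_clock())
E
```

```text
corners(mm) [[-68.0, 73.7, 69.8, 1.8], [-56.8, -89.0, 19.6, 5.3], [45.9, -89.4, 54.7, 6.7], [51.6, 79.1, 52.4, 8.6]]
len 0.1115 wid 0.1707 tilt -0.079
26.5417
```

Run:
```python
import cv2,numpy as np
a=cv2.imread("pics/t0.png");b=cv2.imread("pics/t1.png")
h=cv2.cvtColor(a,cv2.COLOR_BGR2HSV)
o=np.hstack([cv2.resize(x,(400,300)) for x in (a,b)]); cv2.imwrite("pics/tt.png",o)
m=cv2.inRange(h,(3,110,60),(15,255,255)); print(np.histogram(h[...,2][m>0],bins=range(60,260,15))); print(np.histogram(h[...,1][m>0],bins=range(100,260,15)))
```

```text
(array([ 432,  899, 1049, 1237, 1087,  943,  545,  391,  801,  613,  280,
        445, 5424]), array([ 60,  75,  90, 105, 120, 135, 150, 165, 180, 195, 210, 225, 240,
       255]))
(array([  72,  498,  657, 1197, 9633, 2089,    0,    0,    0,    0]), array([100, 115, 130, 145, 160, 175, 190, 205, 220, 235, 250]))
```

View pics/tt.png

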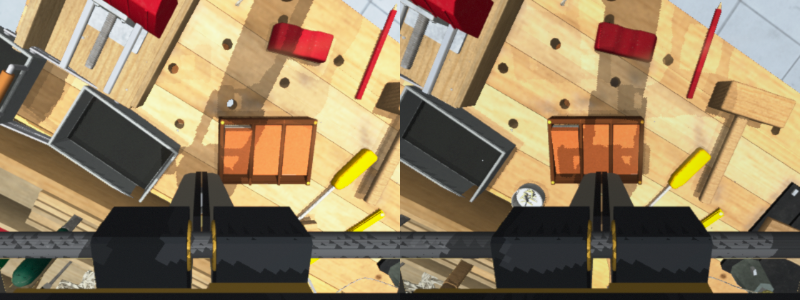

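The half-scale views show the tipped stone at (238,150) and (565,150), with its near-end grey face visible at (238,126). The mask needs a higher brightness threshold.

```bash
sed -i 's/(3,110,90),(15,255,255)/(3,110,150),(15,255,255)/' h.py
python3 - <<'E'
from h import *
tip(-.058,"u"); print(bot.current_clock())
E
```

```text
corners(mm) [[-52.4, -37.6, 71.8, 1.4], [-50.5, -81.7, 64.4, 3.0], [43.7, -80.0, 40.6, 0.2], [44.9, -35.8, 35.4, 0.9]]
len 0.1004 wid 0.0448 tilt 0.305
28.375
```

```bash
python3 - <<'E'
import re
s=open('h.py').read()
s=s.replace('''C.append(c)
    P=[]''','''C.append(c)
    c=cam("side",f"{tag}s"); q,a=quad(c,y); Q.append(q);C.append(c)
    P=[]''').replace("tri((C[0],Q[0][j]),(C[1],Q[1][j]))","tri(*[(C[i],Q[i][j]) for i in (0,1,2)])")
open('h.py','w').write(s)
E
python3 - <<'E'
from h import *
P=tip(-.058,"v"); print(bot.current_clock())
a=cv2.imread("pics/vs.png")[190:290,270:400]; cv2.imwrite("pics/crop4.png",cv2.resize(a,None,fx=5,fy=5,interpolation=cv2.INTER_CUBIC))
E
```

```text
corners(mm) [[-49.9, -36.8, 59.6, 2.8], [-49.1, -82.5, 57.4, 3.5], [46.1, -80.8, 34.4, 1.4], [45.9, -36.0, 32.7, 1.1]]
len 0.0987 wid 0.0457 tilt 0.256
30.2583
```

View pics/crop4.png

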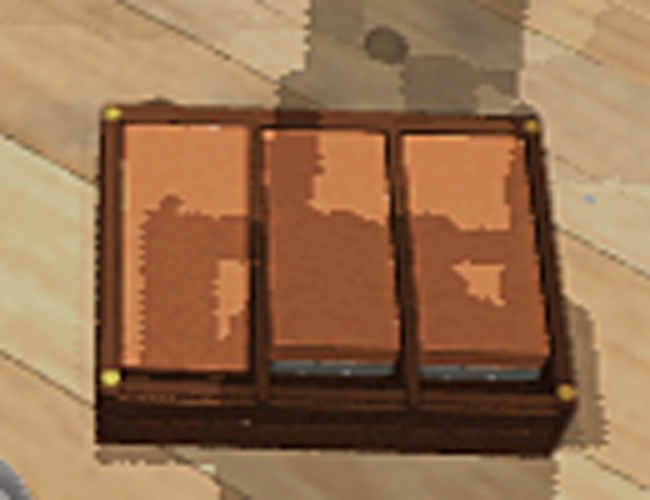

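The crop confirms the left stone is tipped, with its raised near edge at about (185,127) in the crop. I'll grasp it and, in the same script, triangulate the vice rods for clearance.

```bash
cat >> h.py <<'E'
def grasp(y,x=-.039,z=.049):
    bot.set_gripper(.8,50); go(brd(x,y,.10),RB); ln(brd(x,y,.06),RB,.1); f0=F(); ln(brd(x,y,z),RB,.03); print("down",(F()-f0).round(1))
    bot.set_gripper(0,50); print("grip",round(bot.current_opening(),3),round(bot.current_grip_force(),1))
    ln(brd(x,y,.09),RB,.05); print("lift",round(bot.current_opening(),3),round(bot.current_grip_force(),1),F().round(1)); ln(brd(x,y,.16),RB,.15)
E
python3 - <<'E'
from h import *
import pickle
V=pickle.load(open("V.pkl","rb")); k=cam("scene")
for a,b in (((200,175),(345,254)),((137,174),(371,274)),((137,174),(345,254))): print(tri((V[1],a),(k,b)))
grasp(-.058); print(bot.current_opening(),bot.current_clock())
s=cam("side","g0"); w=cam("wrist","g1"); k=cam("scene","g2")
u,v=proj(s,brd(0,-.058,.15)).astype(int); a=s["pixels"][v-100:v+100,u-130:u+130]; u,v=proj(k,brd(0,-.058,.15)).astype(int); b=k["pixels"][v-100:v+100,u-130:u+130]
cv2.imwrite("pics/crop5.png",np.hstack([cv2.resize(i,(400,308)) for i in (a,b)]))
E
```

```text
(array([0.56122246, 0.03626904, 0.06753626]), np.float64(2.8756917949515757e-05))
(array([ 0.55974851, -0.04272026,  0.0740787 ]), np.float64(0.0009415127690272507))
(array([ 0.53997758, -0.02097474,  0.10704992]), np.float64(0.014643784877245415))
down [-0.2 -0.4  0.2]
grip 0.537 50.0
lift 0.537 50.0 [-0.   0.5 -2.1]
0.5359773521198025 35.5667
```

View pics/crop5.png

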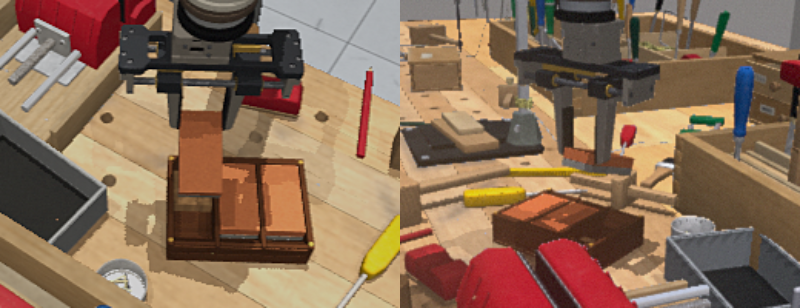

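The left crop shows stone 1 held (at (200,150)) above its now empty pocket, and the scene crop agrees. The rods end at x=0.56, z≈0.07, so the tilted body clears them. Placing it in the box.

```bash
cat >> h.py <<'E'
def place(y,z0,tilt=.28,x=-.040,up=.14):
    """level the held stone, lower it in the box (z0: height of its bed), let go on contact"""
    R0=down(BY+np.pi/2); ax=[-np.sin(BY),np.cos(BY),0]; R=down(BY+np.pi/2,-tilt,ax)
    go(box(x,y,.17),R); bot.hold(.2); print("arrive",round(bot.current_opening(),3),round(bot.current_grip_force(),1))
    if bot.current_opening()<.5: print("LOST"); return False
    ln(box(x,y,z0+.022),R,.12); f0=F(); z=z0+.022; log=[]
    while z>z0+.008:
        z-=.001; ln(box(x,y,z),R,.03); f=F()-f0; log.append((round((z-z0)*1e3),round(f[2],1)))
        if f[2]>5: break
    print("lower",log); bot.set_gripper(.62); bot.hold(.3); ln(box(x,y,.17),R,.15); return True
E
python3 - <<'E'
from h import *
place(.042,.004); print(bot.current_clock())
E
```

```text
arrive 0.535 50.0
lower [(21, np.float64(-0.8)), (20, np.float64(-0.4)), (19, np.float64(0.5)), (18, np.float64(1.5)), (17, np.float64(2.2)), (16, np.float64(4.8)), (15, np.float64(10.4))]
41.5333
```

```bash
cat >> h.py <<'E'
def boxstones(tag):
    """orange tops in the box seen by the side camera, cast on the first/second layer"""
    c=cam("side",tag); hsv=cv2.cvtColor(c["pixels"],cv2.COLOR_BGR2HSV); m=cv2.inRange(hsv,(3,110,60),(15,255,255))
    k=np.zeros_like(m); cv2.fillConvexPoly(k,np.array([proj(c,box(x,y,.03)) for x,y in((-.063,-.098),(-.063,.098),(.063,.098),(.063,-.098))]).astype(np.int32),255)
    m=cv2.morphologyEx(m&k,cv2.MORPH_OPEN,np.ones((3,3))); n,l,s,ce=cv2.connectedComponentsWithStats(m)
    for i in range(1,n):
        if s[i,4]>150:
            q=cv2.boxPoints(cv2.minAreaRect(np.argwhere(l==i)[:,::-1].astype(np.float32)))
            for z in (.029,.054): print(" blob",s[i,4],"z",z,"centre",(fr(np.zeros(3),-BY,plane(c,ce[i],z)-BOX)*1e3).round()[:2],[(fr(np.zeros(3),-BY,plane(c,p,z)-BOX)*1e3).round()[:2].tolist() for p in q])
E
python3 - <<'E'
from h import *
print(press(0)); boxstones("bx1"); tip(0,"x"); print(bot.current_clock())
E
```

```text
press [(-1, np.float64(-0.2), np.float64(1.2)), (0, np.float64(0.8), np.float64(0.7)), (1, np.float64(0.2), np.float64(1.3)), (2, np.float64(0.3), np.float64(0.5)), (3, np.float64(-0.2), np.float64(0.7)), (4, np.float64(-1.3), np.float64(0.9)), (5, np.float64(-0.4), np.float64(1.1)), (6, np.float64(-0.1), np.float64(0.7)), (7, np.float64(0.0), np.float64(0.8)), (8, np.float64(3.7), np.float64(1.7)), (9, np.float64(6.3), np.float64(4.5)), (10, np.float64(9.0), np.float64(3.9)), (11, np.float64(9.7), np.float64(6.2)), (12, np.float64(11.3), np.float64(4.8)), (13, np.float64(12.7), np.float64(4.8)), (14, np.float64(13.2), np.float64(4.6))]
0.013999999999999999
 blob 1016 z 0.029 centre [-8. 44.] [[34.0, 16.0], [-59.0, 13.0], [-50.0, 72.0], [40.0, 72.0]]
 blob 1016 z 0.054 centre [ 1. 56.] [[41.0, 29.0], [-49.0, 26.0], [-41.0, 83.0], [47.0, 83.0]]
corners(mm) [[-47.2, 22.4, 58.1, 1.5], [-49.0, -23.9, 57.5, 2.3], [46.2, -23.6, 33.7, 1.3], [46.0, 22.4, 32.7, 1.0]]
len 0.0973 wid 0.0463 tilt 0.255
51.4667
```

Run:
```python
from h import *
grasp(0); ok=place(-.042,.004,.27,-.034); print(ok,bot.current_clock())
if ok: boxstones("bx2")
```

```text
down [ 0.1 -0.4  0.5]
grip 0.539 50.0
lift 0.535 50.0 [-0.1 -1.1 -3.1]
arrive 0.535 50.0
lower [(21, np.float64(0.1)), (20, np.float64(0.6)), (19, np.float64(0.7)), (18, np.float64(2.4)), (17, np.float64(4.7)), (16, np.float64(6.0))]
True 62.7167
 blob 979 z 0.029 centre [ -0. -39.] [[43.0, -68.0], [-53.0, -71.0], [-43.0, -10.0], [50.0, -10.0]]
 blob 979 z 0.054 centre [  8. -25.] [[50.0, -52.0], [-44.0, -55.0], [-34.0, 3.0], [57.0, 3.0]]
 blob 1013 z 0.029 centre [-7. 44.] [[36.0, 16.0], [-57.0, 13.0], [-49.0, 72.0], [41.0, 72.0]]
 blob 1013 z 0.054 centre [ 1. 56.] [[43.0, 29.0], [-47.0, 26.0], [-39.0, 83.0], [48.0, 83.0]]
```

Both stones lie flat. The third goes on top of the first.

Run:
```python
from h import *
press(.058); P=tip(.058,"y")
if -P[2:,2].mean()+P[:2,2].mean()>.015:
    grasp(.058); ok=place(.042,.029,.27,-.038); 
    if ok: boxstones("bx3")
print(bot.current_clock())
```

```text
press [(-1, np.float64(-0.2), np.float64(0.2)), (0, np.float64(0.7), np.float64(0.3)), (1, np.float64(-0.4), np.float64(0.9)), (2, np.float64(1.1), np.float64(0.7)), (3, np.float64(1.1), np.float64(1.3)), (4, np.float64(1.0), np.float64(0.5)), (5, np.float64(1.2), np.float64(1.1)), (6, np.float64(1.2), np.float64(0.4)), (7, np.float64(2.8), np.float64(1.2)), (8, np.float64(5.9), np.float64(3.1)), (9, np.float64(8.1), np.float64(3.5)), (10, np.float64(9.4), np.float64(4.9)), (11, np.float64(10.6), np.float64(5.2)), (12, np.float64(11.9), np.float64(4.3)), (13, np.float64(12.0), np.float64(4.6)), (14, np.float64(12.4), np.float64(5.8))]
corners(mm) [[-48.0, 77.4, 57.9, 7.4], [-49.4, 35.2, 57.2, 4.8], [46.2, 35.2, 33.9, 1.7], [46.1, 80.0, 32.4, 1.1]]
len 0.0979 wid 0.0422 tilt 0.252
down [0.7 0.6 0.3]
grip 0.536 50.0
lift 0.538 50.0 [ 0.1 -0.  -2.6]
arrive 0.535 50.0
lower [(21, np.float64(0.6)), (20, np.float64(1.5)), (19, np.float64(0.0)), (18, np.float64(1.9)), (17, np.float64(4.0)), (16, np.float64(7.0))]
 blob 982 z 0.029 centre [ -1. -39.] [[43.0, -68.0], [-54.0, -71.0], [-43.0, -10.0], [50.0, -10.0]]
 blob 982 z 0.054 centre [  8. -25.] [[50.0, -52.0], [-44.0, -55.0], [-34.0, 3.0], [57.0, 3.0]]
 blob 1148 z 0.029 centre [-11.  32.] [[37.0, 3.0], [-67.0, -1.0], [-58.0, 60.0], [43.0, 61.0]]
 blob 1148 z 0.054 centre [-2. 44.] [[44.0, 16.0], [-57.0, 13.0], [-48.0, 72.0], [50.0, 72.0]]
83.975
```

Run:
```python
from h import *
g=np.array([0,0,-.018]); RH=down(BY+np.pi/2)
bot.set_gripper(.6); go(handle(2.3)+[0,0,.09],RH); ln(handle(2.318)+g,RH,.1)
bot.set_gripper(0,30); print("open",round(bot.current_opening(),3),round(bot.current_grip_force(),1),F().round(1))
if bot.current_opening()>.1:
  for q in np.linspace(2.318,0,13)[1:]:
    ln(handle(q)+g,RH,.15); print(round(q,2),F().round(1),round(bot.current_opening(),3))
    if bot.current_opening()<.1: print("LOST"); break
print(bot.current_clock())
```

```text
open 0.165 30.0 [-1.1 -2.6 -0. ]
2.12 [-1.6 -5.6  0.3] 0.164
1.93 [-2.  -5.1  1.5] 0.166
1.74 [-3.4 -4.5  3.8] 0.164
1.55 [-3.2 -2.8  5.9] 0.164
1.35 [-1.7 -1.9  7.4] 0.162
1.16 [-3.1  0.4  6.4] 0.164
0.97 [-1.5  2.5  4.1] 0.163
0.77 [0.1 3.6 3.9] 0.162
0.58 [1.2 4.6 2. ] 0.16
0.39 [2.1 3.4 0. ] 0.159
0.19 [ 2.9  3.7 -2.2] 0.163
0.0 [ 0.4 -1.  -1.4] 0.163
91.15
```

```bash
cat >> h.py <<'E'
def red(c,X):
    hsv=cv2.cvtColor(c["pixels"],cv2.COLOR_BGR2HSV); m=cv2.inRange(hsv,(0,130,50),(4,255,255))|cv2.inRange(hsv,(172,130,50),(180,255,255))
    m=cv2.morphologyEx(m,cv2.MORPH_OPEN,np.ones((3,3))); n,l,s,ce=cv2.connectedComponentsWithStats(m); u=proj(c,X)
    i=min((i for i in range(1,n) if s[i,4]>400),key=lambda i:np.hypot(*(ce[i]-u))); k=np.argwhere(l==i)[:,::-1].astype(np.float32)
    q=cv2.boxPoints(cv2.minAreaRect(k)); j=np.argmin([np.hypot(*(q[0]-q[a])) for a in (1,2,3)])+1; o=[a for a in (1,2,3) if a!=j]
    e=[(q[0]+q[j])/2,(q[o[0]]+q[o[1]])/2]; e.sort(key=lambda p:plane(c,p,.03)[1]); return np.array(e),ce[i],s[i,4],q
E
python3 - <<'E'
from h import *
bot.set_gripper(.6); bot.hold(.3); ln(np.array(bot.current_ee_pos())+[0,0,.1])
C=[];E=[]
for i,y in enumerate((.22,.34)):
    go((.43,y,.25),down(np.pi/2)); bot.hold(.25); c=cam("wrist",f"sb{i}"); e,ce,a,q=red(c,(.355,.28,.03)); C.append(c);E.append(e)
    P=[plane(c,p,.038) for p in e]; print(e.round(1).tolist(),a,np.round(P,4).tolist(),np.linalg.norm(P[1]-P[0]).round(4),"yaw",np.arctan2(*(P[1]-P[0])[[1,0]]).round(3),"wid",np.linalg.norm(plane(c,q[0],.038)-plane(c,q[1],.038)).round(4),np.linalg.norm(plane(c,q[2],.038)-plane(c,q[1],.038)).round(4))
for j in (0,1): print(tri((C[0],E[0][j]),(C[1],E[1][j])))
s=cam("side","sb2"); e,ce,a,q=red(s,(.355,.28,.03)); print("side",a,plane(s,ce,.03).round(3))
# tray home? orange handle in the side view
hsv=cv2.cvtColor(s["pixels"],cv2.COLOR_BGR2HSV); m=cv2.inRange(hsv,(8,140,90),(17,200,170)); k=np.zeros_like(m);k[210:258,195:248]=m[210:258,195:248]
n,l,st,ce=cv2.connectedComponentsWithStats(k); i=1+st[1:,4].argmax(); print("handle px",ce[i].round(1),st[i,4],bot.current_clock())
E
```

```text
[[299.0, 82.30000305175781], [398.3999938964844, 46.70000076293945]] 4328 [[0.3247, 0.2387, 0.038], [0.2908, 0.3393, 0.038]] 0.1061 yaw 1.896 wid 0.1046 0.0442
[[189.39999389648438, 82.0999984741211], [284.70001220703125, 47.79999923706055]] 4843 [[0.3239, 0.2439, 0.038], [0.2913, 0.3432, 0.038]] 0.1046 yaw 1.888 wid 0.1029 0.0471
(array([0.32276659, 0.23955924, 0.02076146]), np.float64(0.0003964309341511885))
(array([0.28877278, 0.34334976, 0.02500707]), np.float64(0.00026540192692324727))
side 1019 [0.315 0.292 0.03 ]
handle px [223.6 236.7] 141 95.1333
```

```bash
python3 -c "
import cv2,numpy as np
cv2.imwrite('pics/sbb.png',np.hstack([cv2.resize(cv2.imread(f'pics/{i}.png'),(400,300)) for i in ('sb0','sb2')]))"
```

```text
(no output)
```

View pics/sbb.png

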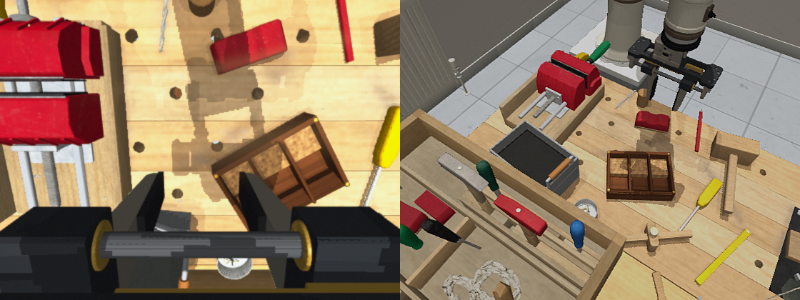

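The left view shows the block, knocked to about (250,46) at half scale, with a wooden dowel just beyond it at (200,5). The right view shows the board empty and the tray home over the box. I'll locate the dowel before grasping.

Run:
```python
from h import *
s=cam("side"); k=cam("scene")
print("base",plane(s,(341,149),0).round(3),"scene base",plane(k,(140,276),0).round(3), "tri top",tri((s,(341,126)),(k,(139,243))))
C=np.array([.306,.291,0]); 
for yaw in (.32,): 
  for z in (.012,.1,.2): print(bot.inverse_kinematics([*C[:2],z],list(down(yaw))) is not None)
```

```text
base [0.25  0.231 0.   ] scene base [0.235 0.204 0.   ] tri top (array([0.24026599, 0.21510997, 0.06190244]), np.float64(0.0009033070508882988))
True
True
True
```

Run:
```python
from h import *
C=np.array([.306,.291,0]); R=down(.32)
bot.set_gripper(.85,30); go(C+[0,0,.12],R); ln(C+[0,0,.06],R,.15); f0=F(); ln(C+[0,0,.012],R,.06); print((F()-f0).round(1))
bot.set_gripper(0,30); print("grip",round(bot.current_opening(),3),round(bot.current_grip_force(),1))
ln(C+[0,0,.21],R,.15); print("lift",round(bot.current_opening(),3),F().round(1))
RT=down(BY); go(box(0,0,.21),RT); bot.hold(.2); o=bot.current_opening(); print("arrive",round(o,3),round(bot.current_grip_force(),1))
if o>.4:
    ln(box(0,0,.090),RT,.15); f0=F(); z=.090
    while z>.070:
        z-=.001; ln(box(0,0,z),RT,.03)
        if (F()-f0)[2]>4: break
    print("z",round(z,3),(F()-f0).round(1)); bot.set_gripper(.62); bot.hold(.3); ln(box(0,0,.21),RT,.15)
go((.45,.40,.30),down(np.pi/2)); bot.hold(.3)
for c in (cam("side","f0"),):
    e,ce,a,q=red(c,box(0,0,.1)); 
    print("block in tray",a,(fr(np.zeros(3),-BY,plane(c,ce,.1)-BOX)*1e3).round(1))
k=cam("scene","f1"); cv2.imwrite("pics/fin.png",np.hstack([cv2.resize(cv2.imread(f"pics/{i}.png"),(400,300)) for i in ("f0","f1")])); print(bot.current_clock())
```

```text
[0.3 0.5 0.3]
grip 0.494 30.0
lift 0.491 [-0.6  0.2 -1.4]
arrive 0.49 29.9
z 0.077 [-3.3 -0.9  5.7]
block in tray 1394 [  5.6   9.1 100. ]
109.8667
```

View pics/fin.png

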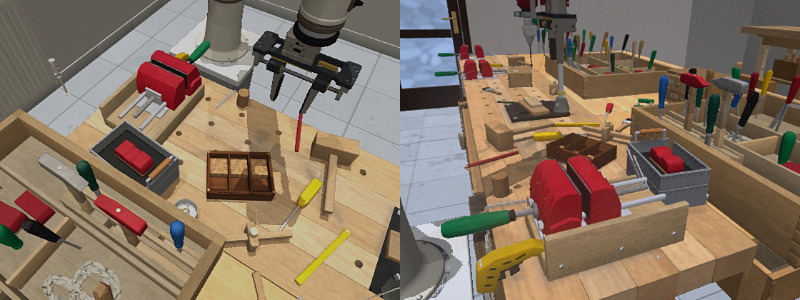

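The final view shows the block in the tray (left (133,155)), the tray home, the board empty, and the tin and gauge undisturbed. Handing in.

```bash
python3 -c "
from workcell import bot
print(bot.job_done(),bot.current_clock())"
```

```text
the job is handed in; nothing more can be done
the job is handed in; nothing more can be done
```

I handed the job in at about 110 s with all three stones flat in the box, the tray swung home over them and the sanding block lying in the tray; the gauge and tin look unmoved in the last pictures, and no verdict came back.

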